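# Refit and lock a mower engine's air-cleaner cover

## Task

The mower engine on the bench has a new air filter in its open air cleaner: put the loose red cover back on so that it sits down flush all round, then press its yellow knob down to the bottom and, only then, turn it a quarter turn clockwise until it catches, and let go. The cover goes on with the knob in its open position (wing along the cover's long side); how deep the knob goes differs from engine to engine, so feel for it slowly, and never press hard or force the turn, because the plastic breaks. Leave the other things on the bench as they are.

Things in the scene. Friction and masses are not known exactly. Their poses are not given: they have to be found in the camera images.
- cover: Loose red plastic air-cleaner cover, an upside-down box 150 (x) by 120 (y) by 46 mm high, walls 3 mm, open below, flat on top, about 0.3 kg with its knob; it starts right way up on the bench. Origin: centre of its lower edge plane, x along its long side, z up. It fits either way round (0 or 180 degrees).
- knob_grip (a point): Middle of the yellow wing of the cover's captive knob, on its axis (the cover's centre), 74 mm above the cover's lower edge while not pressed. Wing: 40 mm long (this point's x), 11 mm thick (y), 24 mm high (12 mm above and below this point). Under it a grey round collar, 36 mm across, 16 mm high, which stands on the cover's top and sinks into it as the knob is pressed.
- cross_pin (a point): Middle of the steel cross-pin at the foot of the knob's stud, hidden inside the cover, on the knob's axis, 18 mm above the cover's lower edge while not pressed. The pin is 24 mm long, 5 mm thick and parallel to the wing (this point's x).
- knob (a joint): Turn of the knob relative to the cover, rad, growing clockwise seen from above: 0 = open (wing along the cover's long side, end stop), about 1.57 = locked (wing across; end stop at 1.62). It starts somewhere from 0 to 0.5 and is lightly stiff (0.04 N m), so it can be turned back to the open stop while the cover stands on the bench.
- knob_press (a joint): How far the knob is pressed into the cover, m: 0 = up, grows downward, at most 14 mm. A spring pushes it up with 3 N, plus 0.6 N per mm. A slow press (5 to 10 mm/s) of 12 to 16 N brings it to the bottom on every engine; the plastic base breaks at a load of 28 N between cover and base, the cover's own weight included, by pushing, by hitting the bottom fast, or by twisting the pin against the slot.
- engine: Fixed red mower engine on two timber bearers, 242 mm high, its round blower housing 216 mm across (top at 222 mm). Origin on the bench under the crankshaft, z up. The open black air-cleaner base, with an orange filter ring in it, stands at its -y side.
- airbox_seat (a point): Centre of the black air-cleaner base, on top of its flange, 156 mm above the bench: where the centre of the cover's lower edge must come, with the cover's long side along this point's x (either way round). A tapered rim 17 mm high rises inside the cover and centres it, with about 1 mm play at its foot.
- slot_mouth (a point): Nominal top of the slotted metal retainer, 21 mm above airbox_seat; its height setting differs by up to 4 mm up or down. Slot 28 (x) by 9 mm. Cover on, the cross-pin stands in it and cannot turn past about 0.25 rad; pressed 3.5 to 11.5 mm it is free below the slot, 1.2 mm lower it meets a hard bottom. There it turns; at 1.57 rad, let up, it springs 2.5 mm into a groove and stays.
- old_element: Dirty old filter ring, 92 mm across, 30 mm high, lying flat on the bench. Leave it.
- oil_bottle: Black oil bottle, 72 mm across, 210 mm high, standing. Leave it.
- spray_can: Steel spray can with a blue label, 58 mm across, 180 mm high, standing. Leave it.
- screwdriver: Screwdriver lying on the bench. Leave it.
- wrench: Wrench lying on the bench. Leave it.
- brush: Brush lying on the bench. Leave it.
- spark_plug: Old spark plug, 22 mm thick, lying on the bench. Leave it.
Mind the look-alikes: they are no part of the job. Of the things like the cover, leave any that is purple; of the rest the smaller one is meant.

How it is judged:
On the way:
1. the cover sits flush on the air-cleaner base with its knob still open (within 0.35 rad) (z of cover in the frame of airbox_seat below 0.002 m and horizontal distance between cover and airbox_seat below 0.004 m and angle between the x axis of cover and the x axis of airbox_seat, either way round below 0.06 rad and angle between cover's own z axis and vertical below 0.03 rad and value of joint knob below 0.35 rad), for 0.2 s.
At the end, for the whole second after the job is handed in: The cover is right way up and flush on the air-cleaner base (lower edge within 2 mm of the flange, centre within 4 mm, long side within 0.06 rad, tilt under 0.03 rad), the knob stays turned past 1.45 rad, caught, all at rest (z of cover in the frame of airbox_seat between -0.003 and 0.002 m and horizontal distance between cover and airbox_seat below 0.004 m and angle between the x axis of cover and the x axis of airbox_seat, either way round below 0.06 rad and angle between cover's own z axis and vertical below 0.03 rad and value of joint knob above 1.45 rad and linear speed of cover below 0.01 m/s); the robot touches nothing.
It fails at once if the cover and its stud bear on the engine's air-cleaner base, pushing or twisting, with more than 28 N (the plastic breaks) (contact force between cover and engine above 28 N).
It fails at once if another thing on the bench is moved more than 30 mm (distance of any of old_element, oil_bottle, spray_can, screwdriver, wrench, brush, spark_plug from where it was at the start of the episode above 0.03 m).
It fails at once if the oil bottle or spray can is tipped over (angle between any of oil_bottle, spray_can's own z axis and vertical above 0.3 rad).
It also fails if it takes over 53 s, if anything falls off the work surface, if the arm or the gripper's body presses on something with over 40 N, if the wrist force passes 120 N, or if a joint passes its speed limit or range.

## Robot

A 6-joint arm with a two-finger parallel gripper is mounted at the origin on the work surface. World frame = base frame: x ahead of the robot, y to its left, z up, the work surface at z = 0. Lengths are in m, angles in rad, forces in N, time in s.
With the tool pointing down it reaches from about 0.375 to 0.9 m from the base axis. Payload 3.1 kg.
Tool frame: the origin (TCP) lies midway between the tips of the shut fingers; the grasp point (between the pads) lies 19 mm behind it; z points along the fingers, y is the line along which they close (so a half turn about z gives the same grasp; the last joint's range is limited). The gripper opens to 85 mm and grips with 20 to 120 N. Pads are 22 mm wide; open, the fingers measure 114 mm over their backs; the gripper's body (76 mm by 85 mm) begins 54 mm behind the grasp point. The pads swing forward as they close: fully open they stand 13 mm farther back than shut.
Start: joints at [1.139, 0.527, 1.433, -0, 1.181, -0.178], TCP at [0.157, 0.605, 0.231] pointing down, gripper open.
Joint ranges: [-3.08, 3.08], [-0.75, 2.2], [0.22, 2.44], [-1.43, 4.57], [0, 2.65], [-2.85, 2.85]. Speed limits (rad/s): [2.79, 2.79, 3.14, 3.14, 3.14, 3.14].

## Interface

Orientations are given as a unit quaternion [x, y, z, w].
In Python, from station import manip gives the robot as it stands.
- The arm moves only by the tool step_arm, never from a script. Its argument "targets" is text: rows parted by semicolons, each of 4 numbers parted by spaces: the shift along the tool's x, y, z in mm, then the turn about the tool's z in degrees. A call has 1 to 12 rows; each row is the pose to reach, as a shift and turn from the pose commanded when the call began, along the tool's axes at that moment; what a row does not reach only later rows make up. A row lasts 1/10 s, in which the tool goes at most 50 mm and 8.59 degrees, less where a joint would pass 70% of its speed; a pose out of reach is approached as far as the arm can. A call with a gripper value outside its range is refused whole. "gripper" is the closure, from 0 (fully open) to 1 (shut), set as the call begins (left out, the last holds). The fingers move at their own pace and stop on an object; "squeeze" is the grip in N (left out, the last holds). Time passes only in rows, so rows that repeat a pose let the fingers close. It gives the time, the measured TCP pose, the force, the opening and the grip force at its end, in the units of the state.
- manip.sense(): the state, without advancing time (a new reading comes with each control period).
- manip.snapshot(name): name is "scene" or "top" or "wrist"; returns the picture (480x640x3 uint8, red, green, blue); there is no depth.
- manip.get_calibration(name): a dict with "fov_y" (degrees; the focal length in pixels is half the picture's height over the tangent of half this angle, whatever the lens; pixels are square), "cx", "cy" (the principal point, pixels), "k1" (the pictures are not rectified: a ray, as slopes to the right and down, at radius r is drawn at 1 + k1 r^2 times it, then the intrinsics apply), "extrinsics" (4x4, takes a point from camera to world coordinates); the wrist camera has in their place "tool_from_camera" (4x4, takes a point from camera to tool coordinates, whose origin is the TCP and whose axes are the flange's). Camera axes: x right, y down, z forward; pixel columns grow to the right and rows downward; lengths in m; the calibration is good to about 2 mm. A picture is of the moment at which its call begins: read the wrist's pose just before it. get_calibration takes no time and is no camera call.
- manip.sign_off(): hands the job in; it is judged then, once.
Trained networks look in the newest picture that a camera, given by its name, has taken for a name from the list of things; names that differ only in an ending like _2 or _b are one class to them, and where a whole thing is asked for, a point or a joint stands for the part that bears it (a point fixed in the world has none). Each returns a list of dicts, best first, with "p" (0 to 1); they miss things now and then, are a little off and sometimes report something else, mostly with a low value. They report only what shows in the picture. A call takes as long as a camera call. They do not tell look-alikes from the thing itself.
- manip.recognise(camera, query): "position" ([column, row] in pixels, amid what is visible of it).
- manip.masks_of(camera, query): "pixels" (480x640 bool, what is visible of it) and "position" ([column, row] in pixels, amid what is visible of it).
- manip.mark_of(camera, query): "position" ([column, row] in pixels: a listed point, or the origin of a listed thing).
The state is a dict: "t": time; "q": joint angles; "qd": joint speeds; "tau": joint torques, N m; "tcp_pos": TCP position; "tool_rot": TCP orientation; "force": force on the tool from outside, world axes, zero at the start; "ft_torque": the same for the moment, N m; "finger_gap": opening from 0.0 (shut) to 1.0 (fully open); "gripper_force": force on a finger pad.
Only numpy, scipy, OpenCV 4.12 (cv2) and the standard library are available. Lean on these libraries where they do the work, as an engineer would, in place of code of your own. Each camera call takes 0.05 s, during which the arm holds its last target. There are 200 camera calls.

## Working session

There is one attempt and no reset: what is moved stays moved. The work goes in short steps, Python scripts to look and compute and a tool call to move; the robot and the scene stay as the last step left them, time stands still between calls to the robot, and variables do not carry over. Pictures are saved under pics/ and viewed, at most 10 in all, crops included, and the job is handed in when it is done.

Besides the shell and the picture viewer there is one more tool, called after "Call:" as name(argument=value, ...) on one line, values as JSON. step_arm: Moves the arm, as the interface text tells. Its arguments: {"type":"object","properties":{"targets":{"type":"string"},"gripper":{"type":"number"},"squeeze":{"type":"number"}},"required":["targets"]}

```bash
mkdir -p pics; ls; cat > h.py <<'E'
import numpy as np, cv2
from station import manip
from scipy.spatial.transform import Rotation as R
def cam(name):
    c=manip.get_calibration(name); f=240/np.tan(np.radians(c["fov_y"])/2)
    if "extrinsics" in c: T=np.array(c["extrinsics"])
    else:
        s=manip.sense(); W=np.eye(4); W[:3,:3]=R.from_quat(s["tool_rot"]).as_matrix(); W[:3,3]=s["tcp_pos"]
        T=W@np.array(c["tool_from_camera"])
    return dict(f=f,cx=c["cx"],cy=c["cy"],k1=c["k1"],T=T)
def ray(c,p):
    K=np.array([[c["f"],0,c["cx"]],[0,c["f"],c["cy"]],[0,0,1.]])
    u=(np.array(p)-[c["cx"],c["cy"]])/c["f"]; v=u.copy()
    for _ in range(20): v=u/(1+c["k1"]*(v@v))
    return c["T"][:3,3], c["T"][:3,:3]@np.array([v[0],v[1],1.])
def at_z(c,p,z):
    o,d=ray(c,p); return o+d*(z-o[2])/d[2]
def proj(c,P):
    x=c["T"][:3,:3].T@(np.array(P)-c["T"][:3,3]); v=x[:2]/x[2]
    return v*(1+c["k1"]*(v@v))*c["f"]+[c["cx"],c["cy"]]
def tri(obs):
    A=np.zeros((3,3));b=np.zeros(3)
    for c,p in obs:
        o,d=ray(c,p);d=d/np.linalg.norm(d);M=np.eye(3)-np.outer(d,d);A+=M;b+=M@o
    return np.linalg.solve(A,b)
def snap(name,file=None):
    im=manip.snapshot(name)
    if file: cv2.imwrite("pics/"+file,im[:,:,::-1])
    return im
E
python3 - <<'E'
from h import *
a=snap("scene","s1.png");b=snap("top","t1.png")
for n in("scene","top"):
    c=cam(n);print(n,c["T"][:3].round(3).tolist())
    for q in("cover","knob_grip","airbox_seat","slot_mouth","engine"):
        print(n,q,[(np.round(d["position"],1).tolist(),round(d["p"],2)) for d in manip.mark_of(n,q)][:4])
print(manip.sense())
E
```

```text
pics
scene [[-0.896, 0.238, -0.376, 1.182], [0.445, 0.472, -0.761, 1.309], [-0.004, -0.849, -0.529, 1.039]]
scene cover [([307.3, 255.8], 0.97), ([357.2, 218.3], 0.72), ([274.5, 225.6], 0.63)]
scene knob_grip [([361.1, 195.4], 0.71), ([275.2, 209.6], 0.67), ([309.7, 234.4], 0.63)]
scene airbox_seat [([332.5, 253.4], 0.67)]
scene slot_mouth [([327.7, 247.0], 0.8)]
scene engine [([438.2, 305.5], 0.32)]
top [[-0.024, -0.988, 0.15, 0.312], [-1.0, 0.024, 0.003, 0.002], [-0.007, -0.15, -0.989, 1.672]]
top cover [([430.7, 238.6], 0.98), ([364.2, 246.5], 0.71)]
top knob_grip [([367.7, 246.0], 0.72), ([435.2, 236.1], 0.52)]
top airbox_seat [([280.3, 224.5], 0.97)]
top slot_mouth [([434.1, 232.2], 0.73), ([277.3, 222.3], 0.65)]
top engine []
{'t': 0.6, 'q': array([ 1.13848404e+00,  5.27469632e-01,  1.43272502e+00, -2.96246783e-06,
        1.18144517e+00, -1.78489903e-01]), 'qd': array([ 0.00081556, -0.00088172, -0.00159328,  0.00017771, -0.00129622,
        0.0002942 ]), 'tau': array([-3.18372431e-04, -4.42051077e+01, -1.78327811e+01, -2.32138118e-04,
        1.06304011e-03,  1.46513815e-05]), 'tcp_pos': array([0.1568867 , 0.60493905, 0.23132109]), 'tool_rot': array([ 1.26570229e-01,  9.91957649e-01, -2.29073073e-05, -5.78500584e-06]), 'force': array([-0.73743034, -0.1793552 ,  0.62924548]), 'ft_torque': array([-0.00971228, -0.03214374, -0.01147175]), 'gripper_force': 0.0, 'finger_gap': 1.0028294452673607}
```

View pics/t1.png

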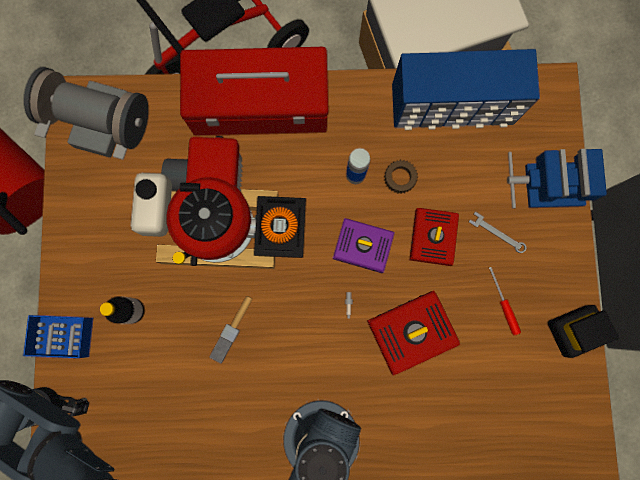

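View pics/s1.png

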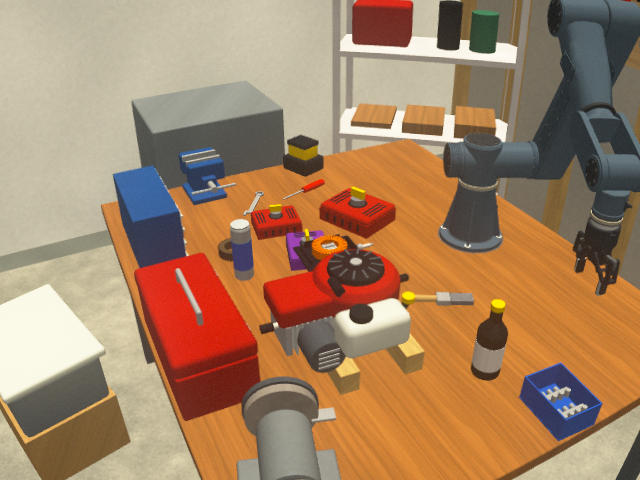

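Candidates in the top picture: the purple one at (364,245), which must be left; the big red one at (413,332); and the small red one at (435,237), which fits "the smaller one of the rest". I'll confirm it in a crop and by its size.

```bash
python3 - <<'E'
from h import *
im=cv2.imread("pics/t1.png")
cr=cv2.resize(im[180:280,220:480],None,fx=3,fy=3,interpolation=cv2.INTER_CUBIC);cv2.imwrite("pics/c1.png",cr)
c=cam("top")
hsv=cv2.cvtColor(im,cv2.COLOR_BGR2HSV)
red=(((hsv[...,0]<6)|(hsv[...,0]>174))&(hsv[...,1]>150)).astype(np.uint8)
red=cv2.morphologyEx(red,cv2.MORPH_CLOSE,np.ones((5,5)))
n,l,st,ce=cv2.connectedComponentsWithStats(red)
for i in range(1,n):
    if st[i,4]>800 and ce[i][0]>340:
        pts=np.argwhere(l==i)[:,::-1].astype(float)
        W=np.array([at_z(c,p,0.046)[:2] for p in pts])
        r=cv2.minAreaRect((W*1000).astype(np.float32));print(ce[i].round(1),r)
# marks
dark=(im.max(2)<45).astype(np.uint8); 
sub=np.zeros_like(dark);sub[190:265,250:312]=dark[190:265,250:312]
n,l,st,ce=cv2.connectedComponentsWithStats(sub);i=1+st[1:,4].argmax()
pts=np.argwhere(l==i)[:,::-1].astype(float);W=np.array([at_z(c,p,0.156)[:2] for p in pts])
print("base",st[i],cv2.minAreaRect((W*1000).astype(np.float32)))
for n in("airbox_seat",):print(at_z(c,[280.3,224.5],.156))
s=cam("scene")
print("tri seat",tri([(c,[280.3,224.5]),(s,[332.5,253.4])]),"slot",tri([(c,[277.3,222.3]),(s,[327.7,247.0])]))
print("cover tri",tri([(c,[435.2,236.1]),(s,[275.2,209.6])]), "cov at0", at_z(c,[430.7,238.6],0), at_z(c,[435.2,236.1],.074))
y=((abs(hsv[...,0].astype(int)-25)<8)&(hsv[...,1]>150)&(hsv[...,2]>100)).astype(np.uint8)
n,l,st,ce=cv2.connectedComponentsWithStats(y[215:255,415:455]);i=1+st[1:,4].argmax()
pts=np.argwhere(l==i)[:,::-1]+[415.,215]
W=np.array([at_z(c,p,0.086)[:2] for p in pts]);print("knob",len(pts),cv2.minAreaRect((W*1000).astype(np.float32)))
E
```

```text
[433.9 236.6] ((553.4299926757812, -335.8912353515625), (123.31314086914062, 153.37811279296875), 80.3499984741211)
[413.2 332.4] ((286.9573669433594, -264.11065673828125), (164.05523681640625, 206.87762451171875), 22.79153060913086)
base [ 254  196   52   62 1790] ((573.9669799804688, 94.89226531982422), (128.8422088623047, 160.55198669433594), 86.09541320800781)
[0.57853893 0.09285271 0.156     ]
tri seat [0.57266549 0.09652266 0.15468897] slot [0.58069155 0.09937381 0.17775439]
cover tri [ 0.55359929 -0.33668492  0.06766546] cov at0 [ 0.55335612 -0.33560159  0.        ] [ 0.54940588 -0.33351491  0.074     ]
knob 61 ((554.8900756835938, -338.53619384765625), (11.85403823852539, 39.598655700683594), 74.56684875488281)
```

View pics/c1.png

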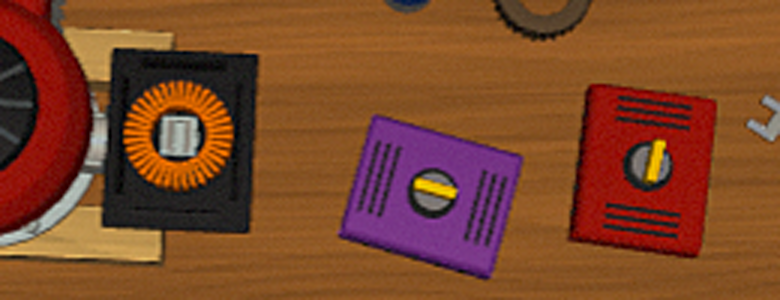

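The crop confirms it. The small red cover measures 123 x 153 mm, its knob is slightly clockwise of open, and the big one is 164 x 207 mm. I'll look at both ends with the wrist camera, starting over the base.

```bash
cat >> h.py <<'E'
def shift(P):
    s=manip.sense(); M=R.from_quat(s["tool_rot"]).as_matrix()
    return (M.T@(np.array(P)-s["tcp_pos"])*1000).round(1), np.degrees(np.arctan2(M[1,0],M[0,0])).round(2)
E
python3 - <<'E'
from h import *
c=manip.get_calibration("wrist");print(c)
print(shift([.575,.095,.40]),shift([.554,-.337,.26]))
T=np.array(c["tool_from_camera"]);print(T.round(3))
# where camera center ray hits relative to TCP at depth
E
```

```text
{'fov_y': 63.969017098691346, 'cx': 320.38399818577676, 'cy': 238.09517073954572, 'k1': -0.08251227524014859, 'tool_from_camera': array([[ 2.09121444e-04, -9.65952984e-01, -2.58717586e-01,
         6.46277649e-02],
       [ 9.99999911e-01,  2.96498208e-04, -2.98711441e-04,
        -6.38060082e-04],
       [ 3.65250509e-04, -2.58717501e-01,  9.65952960e-01,
        -1.41379350e-01],
       [ 0.00000000e+00,  0.00000000e+00,  0.00000000e+00,
         1.00000000e+00]])}
(array([-532.8, -388.6, -168.7]), np.float64(165.46)) (array([-620.9, -812. ,  -28.6]), np.float64(165.46))
[[ 0.    -0.966 -0.259  0.065]
 [ 1.     0.    -0.    -0.001]
 [ 0.    -0.259  0.966 -0.141]
 [ 0.     0.     0.     1.   ]]
```

Call:
step_arm(targets="0 0 -50 0; -20 -15 -100 0; -55 -40 -140 0; -90 -66 -150 0; -130 -95 -150 0; -170 -124 -150 0; -210 -153 -150 0; -250 -182 -150 0; -290 -211 -150 0; -330 -241 -150 0; -370 -270 -150 0; -410 -299 -150 0")

```text
t: 1.8
tcp_pos: [0.4778, 0.213, 0.3816]
tool_rot: [0.127, 0.992, 0.0, 0.0]
force: [1.4, 0.9, -0.0]
finger_gap: 1.0
gripper_force: 0.0
```

Call:
step_arm(targets="-41 -30 0 0; -82 -60 20 0; -123 -90 50 0; -123 -90 70 0; -123 -90 70 0; -123 -90 70 0; -123 -90 70 0")

```text
t: 2.5
tcp_pos: [0.5735, 0.0979, 0.313]
tool_rot: [0.126, 0.992, 0.0, 0.001]
force: [0.3, 0.5, -0.1]
finger_gap: 1.005
gripper_force: 0.0
```

```bash
python3 - <<'E'
from h import *
s=manip.sense();print(s["t"],s["tcp_pos"],s["tool_rot"],abs(s["qd"]).max())
w=cam("wrist");snap("wrist","w1.png")
for q,z in(("airbox_seat",.156),("slot_mouth",.177)):
    for d in manip.mark_of("wrist",q)[:2]:print(q,d["position"],d["p"],at_z(w,d["position"],z))
E
```

```text
2.5 [0.57346345 0.09788014 0.31304759] [1.25887153e-01 9.92043758e-01 3.37984184e-04 1.22178463e-03] 0.012224880976450664
airbox_seat [316.8, 220.4] 0.64 [0.57368768 0.09428188 0.156     ]
slot_mouth [318.2, 228.7] 0.67 [0.57559305 0.09504245 0.177     ]
```

View pics/w1.png

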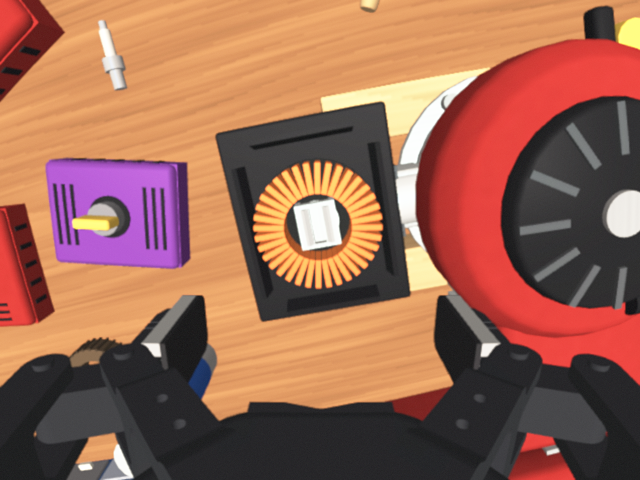

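The base is in clear view. Its flange corners are at about (217,134), (383,103), (409,293) and (263,320), and the slotted retainer is at (318,224). I'll fit the outline.

```bash
cat > base.py <<'E'
from h import *
im=cv2.imread("pics/w1.png");w=cam("wrist")
g=(im.max(2)<75).astype(np.uint8);m=np.zeros_like(g);m[95:325,210:412]=g[95:325,210:412]
m=cv2.morphologyEx(m,cv2.MORPH_OPEN,np.ones((7,7)))
n,l,st,ce=cv2.connectedComponentsWithStats(m);i=1+st[1:,4].argmax();print(st[i])
cn=max(cv2.findContours((l==i).astype(np.uint8),cv2.RETR_EXTERNAL,cv2.CHAIN_APPROX_NONE)[0],key=len)
hull=cv2.convexHull(cn);q=cv2.approxPolyDP(hull,8,True)[:,0].astype(float);print(q.tolist())
W=np.array([at_z(w,p,.156)[:2] for p in q]);print(W.round(4).tolist())
allW=np.array([at_z(w,p,.156)[:2] for p in hull[:,0].astype(float)])
print(cv2.minAreaRect((allW*1000).astype(np.float32)), [np.linalg.norm(W[k]-W[k-1]).round(4) for k in range(len(W))],W.mean(0))
# slot retainer: bright low-saturation blob
hsv=cv2.cvtColor(im,cv2.COLOR_BGR2HSV);b=((hsv[...,1]<40)&(hsv[...,2]>120)).astype(np.uint8);bb=np.zeros_like(b);bb[185:260,285:355]=b[185:260,285:355]
pts=np.argwhere(bb)[:,::-1].astype(float);P=np.array([at_z(w,p,.177)[:2] for p in pts]);print("ret",len(pts),cv2.minAreaRect((P*1000).astype(np.float32)))
cv2.imwrite("pics/w1c.png",cv2.resize(im[180:265,270:370],None,fx=6,fy=6,interpolation=cv2.INTER_CUBIC))
E
python3 base.py
```

```text
[  217   107   192   213 17946]
[[384.0, 111.0], [408.0, 295.0], [262.0, 319.0], [217.0, 134.0], [352.0, 107.0]]
[[0.5053, 0.1639], [0.6552, 0.1526], [0.6457, 0.027], [0.4899, 0.0379], [0.4967, 0.1413]]
((572.5667114257812, 95.62091064453125), (128.92276000976562, 158.0911407470703), 86.08959197998047) [np.float64(0.0241), np.float64(0.1503), np.float64(0.1259), np.float64(0.1562), np.float64(0.1036)] [0.55854783 0.10454816]
ret 1999 ((572.1207275390625, 95.87557220458984), (32.28618621826172, 36.7983512878418), 86.08098602294922)
```

View pics/w1c.png

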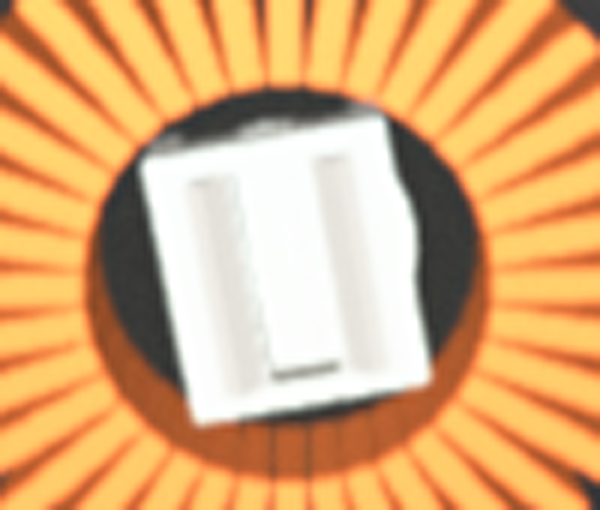

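Seat estimate: (0.572, 0.0956), long side at -3.9°. The outline, the retainer and the top view agree to about 2 mm. Next, over the cover.

Call:
step_arm(targets="-10 -47 0 0; -20 -94 0 0; -30 -141 0 0; -40 -188 0 0; -50 -235 20 0; -60 -282 45 0; -70 -329 70 0; -80 -376 95 0; -90 -426 110 0; -90 -426 110 0; -90 -426 110 0; -90 -426 110 0")

```text
t: 3.85
tcp_pos: [0.5539, -0.3371, 0.2021]
tool_rot: [0.126, 0.992, 0.0, 0.0]
force: [0.8, 0.8, 0.2]
finger_gap: 1.001
gripper_force: 0.0
```

```bash
cat > cov.py <<'E'
from h import *
import sys
f=sys.argv[1]
s=manip.sense();print(s["t"],s["tcp_pos"],s["tool_rot"],abs(s["qd"]).max())
w=cam("wrist");im=snap("wrist",f)[:,:,::-1].copy()
for q,z in(("cover",0),("knob_grip",.074)):
    for d in manip.mark_of("wrist",q)[:2]:print(q,d["position"],round(d["p"],2),at_z(w,d["position"],z))
hsv=cv2.cvtColor(im,cv2.COLOR_BGR2HSV)
y=((abs(hsv[...,0].astype(int)-27)<8)&(hsv[...,1]>120)&(hsv[...,2]>100)).astype(np.uint8)
n,l,st,ce=cv2.connectedComponentsWithStats(y);i=1+st[1:,4].argmax();print(st[i],ce[i])
P=np.array([at_z(w,p,.086)[:2] for p in np.argwhere(l==i)[:,::-1].astype(float)]);print("wing@86",cv2.minAreaRect((P*1000).astype(np.float32)))
r=(((hsv[...,0]<7)|(hsv[...,0]>173))&(hsv[...,1]>130)).astype(np.uint8)
n,l,st,ce=cv2.connectedComponentsWithStats(r);
o=st[:,4].copy();o[0]=0;i=o.argmax();print(st[i])
P=np.array([at_z(w,p,.046)[:2] for p in np.argwhere(l==i)[:,::-1].astype(float)]);print("cover@46",cv2.minAreaRect((P*1000).astype(np.float32)))
E
python3 cov.py w2.png
```

```text
3.85 [ 0.55390792 -0.33708067  0.20211005] [1.26377203e-01 9.91982165e-01 2.90835977e-04 3.18868214e-04] 0.02542311065599825
cover [318.5, 208.7] 0.81 [ 0.55320643 -0.33930293  0.        ]
cover [531.4, 131.4] 0.6 [ 0.5322999  -0.13836738  0.        ]
knob_grip [317.7, 227.4] 0.86 [ 0.55291727 -0.33948298  0.074     ]
knob_grip [584.3, 134.5] 0.62 [ 0.53435618 -0.13912008  0.074     ]
[ 554  124   70   21 1039] [589.05486044 133.52743022]
wing@86 ((532.7152709960938, -143.28143310546875), (51.7396240234375, 10.989516258239746), 72.66756439208984)
[  235   119   160   190 21475]
cover@46 ((553.5543823242188, -339.1220397949219), (116.15267944335938, 145.7607421875), 80.41429138183594)
```

View pics/w2.png

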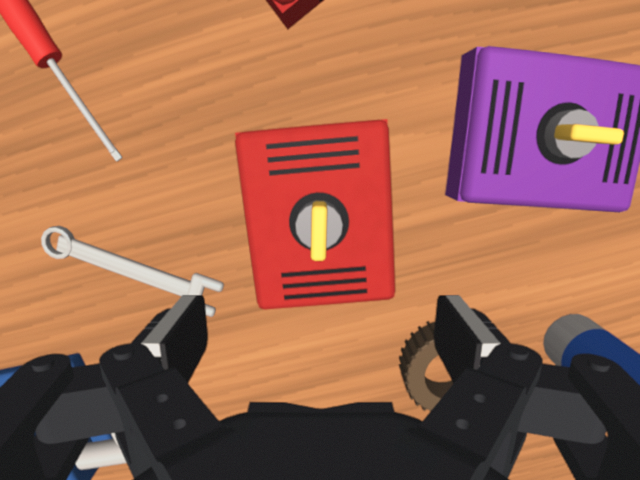

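The red cover's knob is at (318,231) with the wing along tool x. The cover is at (553.4, -339.2) mm and its yaw is -9.6°. I'll descend on the wing and grip it.

Call:
step_arm(targets="0 -2 40 0; 0 -2 80 0; 0 -2 110 0; 0 -2 125 0; 0 -2 134 0; 0 -2 134 0; 0 -2 134 0")

```text
t: 4.7
tcp_pos: [0.5541, -0.3406, 0.0688]
tool_rot: [0.126, 0.992, -0.001, 0.001]
force: [0.1, 0.3, 0.1]
finger_gap: 1.0
gripper_force: 0.0
```

Call:
step_arm(targets="0 0 0 0; 0 0 0 0; 0 0 0 0; 0 0 0 0; 0 0 0 0; 0 0 0 0", gripper=1, squeeze=50)

```text
t: 5.3
tcp_pos: [0.553, -0.34, 0.0676]
tool_rot: [0.127, 0.992, 0.0, -0.0]
force: [-0.1, 0.9, 2.7]
finger_gap: 0.113
gripper_force: 52.3
```

Call:
step_arm(targets="0 0 0 -2; 0 0 0 -4; 0 0 0 -6; 0 0 0 -8; 0 0 0 -10; 0 0 0 -11; 0 0 0 -11; 0 0 0 -11")

```text
t: 6.1
tcp_pos: [0.5533, -0.3404, 0.0676]
tool_rot: [0.031, 1.0, -0.0, 0.0]
force: [-0.4, 0.7, 2.3]
finger_gap: 0.117
gripper_force: 52.3
```

```bash
python3 cov.py w3.png; python3 -c "
from h import *
s=manip.sense();print(s['force'],s['ft_torque'],s['finger_gap'],shift([.572,.0956,.3]))"
```

```text
6.1 [ 0.55326522 -0.34039878  0.06758863] [ 3.11696178e-02  9.99514015e-01 -2.87346379e-04  3.27174630e-04] 0.001228041821329922
cover [317.2, 258.1] 0.63 [ 0.55615466 -0.34326497  0.        ]
knob_grip [320.0, 314.6] 0.97 [ 0.55509578 -0.34146652  0.074     ]
[ 305  258   32  115 3233] [320.42808537 314.78472007]
wing@86 ((550.4471435546875, -340.9735412597656), (10.696511268615723, 44.313480377197266), 86.4754638671875)
[  188   114   274   230 42897]
cover@46 ((533.146728515625, -339.43487548828125), (113.98645782470703, 104.71111297607422), 84.80989074707031)
[0.56841441 0.49324327 2.48894625] [-0.04814282 -0.0152703  -0.16873393] 0.11318442491683824 (array([   8.2,  436.2, -232.7]), np.float64(176.44))
```

View pics/w3.png

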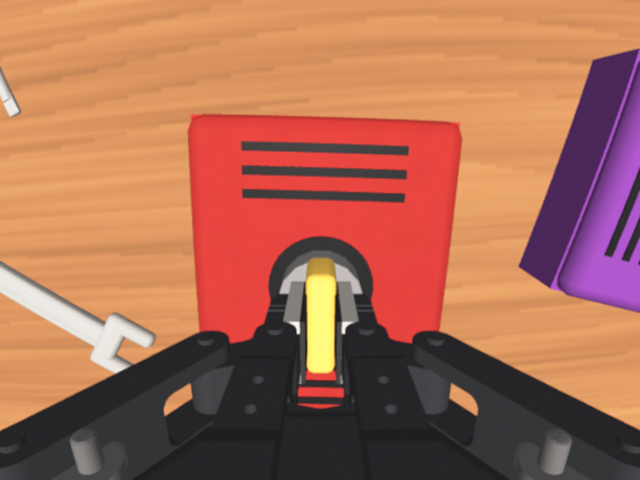

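The wing is gripped at (320,315). The cover edge (190,116)-(460,124) is about 1.5° from square, with the knob against its open stop. Lift and carry.

Call:
step_arm(targets="0 0 -5 0; 0 0 -15 0; 0 0 -40 0; 0 0 -70 0; 0 0 -105 0; 1 20 -140 0; 2 50 -170 0; 3 85 -190 0; 3 125 -200 0; 4 165 -205 0; 5 205 -205 0; 6 245 -205 0")

```text
t: 7.45
tcp_pos: [0.5613, -0.0934, 0.2727]
tool_rot: [0.031, 1.0, 0.0, -0.0]
force: [0.7, 0.1, -2.6]
finger_gap: 0.119
gripper_force: 51.6
```

Call:
step_arm(targets="0 40 0 0; 1 80 0 0; 1 115 0 0; 2 145 0 0; 2 168 0 0; 2 183 0 0; 2 190 0 0; 2 191 0 0; 2 191 0 0; 2 191 0 0; 2 191 0 0")

```text
t: 8.55
tcp_pos: [0.572, 0.0945, 0.2723]
tool_rot: [0.032, 1.0, -0.0, -0.0]
force: [-0.4, -0.2, -3.2]
finger_gap: 0.113
gripper_force: 51.6
```

```bash
python3 - <<'E'
from h import *
s=manip.sense();print(s["t"],s["tcp_pos"],s["tool_rot"],s["force"],s["ft_torque"],abs(s["qd"]).max(),shift([.572,.0956,.2236]))
w=cam("wrist");im=snap("wrist","w4.png")[:,:,::-1].copy()
hsv=cv2.cvtColor(im,cv2.COLOR_BGR2HSV)
zt=s["tcp_pos"][2]-.0676+.046
# top far edge: two lines fit on red mask upper boundary
r=(((hsv[...,0]<7)|(hsv[...,0]>173))&(hsv[...,1]>130));
xs=np.arange(215,440,5);ys=np.array([np.argmax(r[60:250,x])+60. for x in xs])
k=np.polyfit(xs,ys,1);res=ys-np.polyval(k,xs);ok=abs(res)<3;k=np.polyfit(xs[ok],ys[ok],1)
a,b=[at_z(w,[x,np.polyval(k,x)],zt) for x in(215,435)];d=b-a;print(k,ok.sum(),a,b,"edge ang",np.degrees(np.arctan2(d[1],d[0])))
y=((abs(hsv[...,0].astype(int)-27)<8)&(hsv[...,1]>120)&(hsv[...,2]>100)).astype(np.uint8);y[:240]=0
n,l,st,ce=cv2.connectedComponentsWithStats(y);i=1+st[1:,4].argmax();print(st[i],ce[i])
P=np.array([at_z(w,p,zt+.04)[:2] for p in np.argwhere(l==i)[:,::-1].astype(float)]);print("wing",cv2.minAreaRect((P*1000).astype(np.float32)))
E
```

```text
8.55 [0.57203681 0.09451995 0.27226391] [ 3.15800959e-02  9.99501210e-01 -1.44566482e-04 -8.59873122e-05] [-0.36871887 -0.18165772 -3.21353984] [ 0.03298868  0.00753265 -0.01751375] 0.0031801410825686625 (array([ 0.1,  1.1, 48.7]), np.float64(176.38))
[2.31357049e-02 1.09280896e+02] 45 [0.49573465 0.0552163  0.25066391] [0.50338866 0.14527299 0.25066391] edge ang 85.14205026780012
[ 305  258   32  115 1689] [320.57667259 306.05743043]
wing ((569.2391357421875, 93.93902587890625), (10.698431968688965, 44.2998161315918), 86.41290283203125)
```

View pics/w4.png

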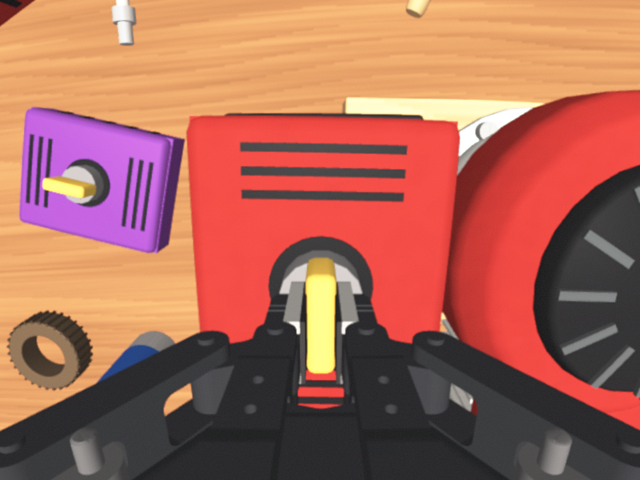

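The cover hangs square with its centre within about 1 mm of the tool axis. It needs +1.1 mm in y and -0.8° of turn. I'll lower it in stages and watch the force.

Call:
step_arm(targets="0 1.1 5 -0.8; 0 1.1 12 -0.8; 0 1.1 20 -0.8; 0 1.1 26 -0.8; 0 1.1 30 -0.8; 0 1.1 32 -0.8; 0 1.1 33 -0.8; 0 1.1 34 -0.8; 0 1.1 34 -0.8")

```text
t: 9.5
tcp_pos: [0.5721, 0.0966, 0.2384]
tool_rot: [0.024, 1.0, -0.0, 0.0]
force: [0.5, -0.4, -2.5]
finger_gap: 0.111
gripper_force: 51.6
```

Call:
step_arm(targets="0 0 1 0; 0 0 2 0; 0 0 3 0; 0 0 4 0; 0 0 4 0")

```text
t: 10.0
tcp_pos: [0.5719, 0.0966, 0.2341]
tool_rot: [0.024, 1.0, -0.0, -0.0]
force: [0.6, -0.6, -3.4]
finger_gap: 0.113
gripper_force: 51.6
```

Call:
step_arm(targets="0 -0.7 0.5 0; 0 -0.7 1.5 0; 0 -0.7 2.5 0; 0 -0.7 3.5 0; 0 -0.7 4.5 0; 0 -0.7 4.5 0")

```text
t: 10.6
tcp_pos: [0.5719, 0.0959, 0.2296]
tool_rot: [0.024, 1.0, -0.0, -0.0]
force: [0.2, 0.3, -3.1]
finger_gap: 0.113
gripper_force: 51.6
```

Call:
step_arm(targets="0 0 1 0; 0 0 2 0; 0 0 3 0; 0 0 3 0")

```text
t: 11.0
tcp_pos: [0.5718, 0.0959, 0.2266]
tool_rot: [0.024, 1.0, -0.0, -0.0]
force: [-0.5, -0.0, -3.3]
finger_gap: 0.114
gripper_force: 51.6
```

Call:
step_arm(targets="0 0 1 0; 0 0 2 0; 0 0 2 0")

```text
t: 11.3
tcp_pos: [0.5719, 0.0959, 0.2246]
tool_rot: [0.024, 1.0, -0.0, -0.0]
force: [0.4, 0.5, -2.4]
finger_gap: 0.113
gripper_force: 51.6
```

Call:
step_arm(targets="0 0 0.6 0; 0 0 1.2 0; 0 0 1.2 0")

```text
t: 11.6
tcp_pos: [0.572, 0.0959, 0.2237]
tool_rot: [0.024, 1.0, -0.0, 0.0]
force: [1.1, 0.2, -1.8]
finger_gap: 0.113
gripper_force: 51.7
```

Call:
step_arm(targets="0 0 0.5 0; 0 0 1 0; 0 0 1 0")

```text
t: 11.9
tcp_pos: [0.5721, 0.0959, 0.2233]
tool_rot: [0.024, 1.0, -0.0, 0.0]
force: [-1.4, -0.5, 3.9]
finger_gap: 0.115
gripper_force: 52.2
```

Call:
step_arm(targets="0 0 0.5 0; 0 0 1 0; 0 0 1 0; 0 0 1 0")

```text
t: 12.3
tcp_pos: [0.5721, 0.0959, 0.2218]
tool_rot: [0.024, 1.0, -0.0, 0.0]
force: [-1.3, 0.3, 4.0]
finger_gap: 0.115
gripper_force: 52.3
```

```bash
python3 - <<'E'
from h import *
s=manip.sense();print(s["t"],s["tcp_pos"],s["force"],s["ft_torque"])
for n in("scene","top"):
    c=cam(n);im=snap(n,n+"5.png")
    for q in("cover","knob_grip"):print(n,q,[(np.round(d["position"],1).tolist(),round(d["p"],2)) for d in manip.mark_of(n,q)])
im=cv2.imread("pics/scene5.png")[180:330,240:440];cv2.imwrite("pics/s5c.png",cv2.resize(im,None,fx=4,fy=4,interpolation=cv2.INTER_CUBIC))
E
```

```text
12.3 [0.57206403 0.09593456 0.22176344] [-1.25763209  0.33285459  4.00492997] [ 0.01666137  0.33993088 -0.01230225]
scene cover [([359.3, 220.3], 0.83), ([328.7, 252.0], 0.72), ([303.7, 254.9], 0.6)]
scene knob_grip [([360.2, 197.1], 0.71), ([332.0, 230.8], 0.7)]
top cover [([364.1, 247.6], 0.88), ([278.3, 226.3], 0.76), ([415.3, 333.5], 0.68)]
top knob_grip [([419.9, 332.4], 0.75), ([367.6, 246.2], 0.65), ([275.5, 222.1], 0.43)]
```

View pics/s5c.png

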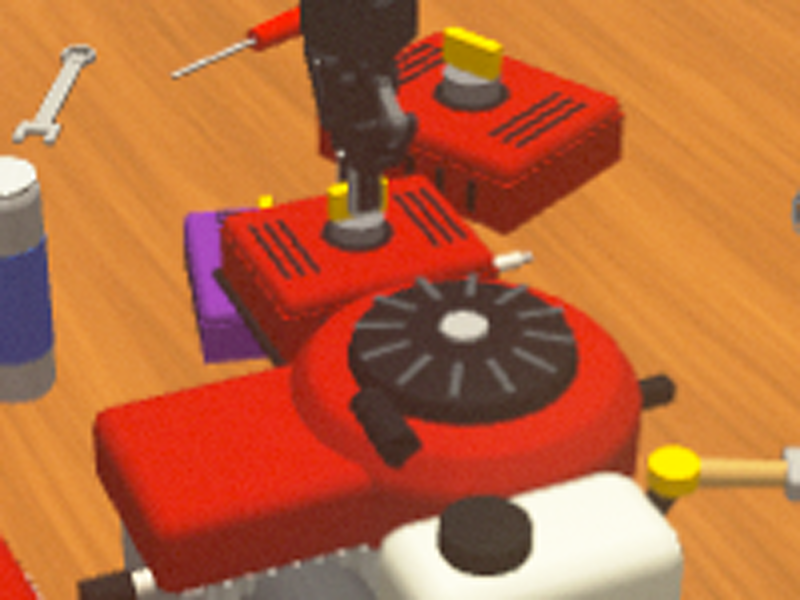

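Contact came at TCP z = 0.2237, where flush was expected (0.2236), and the force then followed the knob's spring. The crop shows the cover level on the base. I'll relieve the small sideways force along x.

Call:
step_arm(targets="0.3 0 0 0; 0.6 0 0 0; 0.6 0 0 0")

```text
t: 12.9
tcp_pos: [0.572, 0.0959, 0.2218]
tool_rot: [0.024, 1.0, -0.0, 0.001]
force: [0.4, -0.2, 3.2]
finger_gap: 0.112
gripper_force: 52.4
```

```bash
python3 - <<'E'
from h import *
s=manip.sense();print(s["t"],s["tcp_pos"],s["force"],s["ft_torque"])
E
```

```text
12.9 [0.57201621 0.09594598 0.22184324] [ 0.40305226 -0.15795322  3.22083671] [-0.01420047  0.0404406   0.04219418]
```

The sideways load is gone. Now I'll press slowly and feel for the bottom.

Call:
step_arm(targets="0 0 0.5 0; 0 0 1 0; 0 0 1.5 0; 0 0 1.5 0")

```text
t: 13.3
tcp_pos: [0.572, 0.0959, 0.2203]
tool_rot: [0.024, 1.0, 0.0, 0.001]
force: [1.2, -0.4, 5.3]
finger_gap: 0.11
gripper_force: 52.4
```

Call:
step_arm(targets="0 0 0.5 0; 0 0 1 0; 0 0 1 0")

```text
t: 13.6
tcp_pos: [0.572, 0.0959, 0.2193]
tool_rot: [0.024, 1.0, 0.0, 0.001]
force: [2.3, 0.6, 5.1]
finger_gap: 0.12
gripper_force: 52.5
```

Call:
step_arm(targets="0 0 0.5 0; 0 0 1 0; 0 0 1 0")

```text
t: 13.9
tcp_pos: [0.572, 0.0959, 0.2185]
tool_rot: [0.024, 1.0, -0.0, 0.001]
force: [0.5, -0.4, 5.8]
finger_gap: 0.115
gripper_force: 52.6
```

Call:
step_arm(targets="0 0 0.5 0; 0 0 1 0; 0 0 1 0")

```text
t: 14.2
tcp_pos: [0.572, 0.0959, 0.2175]
tool_rot: [0.024, 1.0, -0.0, 0.001]
force: [2.9, -0.3, 5.8]
finger_gap: 0.117
gripper_force: 52.7
```

Call:
step_arm(targets="0 0 0.5 0; 0 0 1 0; 0 0 1 0")

```text
t: 14.5
tcp_pos: [0.572, 0.0959, 0.2167]
tool_rot: [0.024, 1.0, 0.0, 0.001]
force: [0.4, 0.9, 6.4]
finger_gap: 0.114
gripper_force: 52.7
```

Call:
step_arm(targets="0 0 0.5 0; 0 0 1 0; 0 0 1 0")

```text
t: 14.8
tcp_pos: [0.572, 0.0959, 0.2157]
tool_rot: [0.024, 1.0, 0.0, 0.001]
force: [0.9, -0.2, 6.5]
finger_gap: 0.115
gripper_force: 52.8
```

Call:
step_arm(targets="0 0 0.5 0; 0 0 1 0; 0 0 1 0")

```text
t: 15.1
tcp_pos: [0.572, 0.0959, 0.2149]
tool_rot: [0.024, 1.0, 0.0, 0.001]
force: [1.4, -0.0, 7.7]
finger_gap: 0.115
gripper_force: 52.9
```

Call:
step_arm(targets="0 0 0.5 0; 0 0 1 0; 0 0 1 0")

```text
t: 15.4
tcp_pos: [0.572, 0.0959, 0.214]
tool_rot: [0.024, 1.0, -0.0, 0.001]
force: [0.6, -0.6, 8.8]
finger_gap: 0.116
gripper_force: 53.0
```

Call:
step_arm(targets="0 0 0.5 0; 0 0 0.5 0")

```text
t: 15.6
tcp_pos: [0.572, 0.0959, 0.2135]
tool_rot: [0.024, 1.0, -0.0, 0.001]
force: [0.5, 0.0, 8.7]
finger_gap: 0.116
gripper_force: 53.0
```

Call:
step_arm(targets="0 0 0.5 0; 0 0 0.5 0")

```text
t: 15.8
tcp_pos: [0.572, 0.096, 0.2133]
tool_rot: [0.024, 1.0, -0.0, 0.001]
force: [0.8, -0.0, 10.1]
finger_gap: 0.115
gripper_force: 53.4
```

Call:
step_arm(targets="0 0 0.5 0; 0 0 0.5 0")

```text
t: 16.0
tcp_pos: [0.572, 0.096, 0.2132]
tool_rot: [0.024, 1.0, -0.0, 0.001]
force: [-0.7, -0.3, 11.1]
finger_gap: 0.117
gripper_force: 53.7
```

Call:
step_arm(targets="0 0 0.5 0; 0 0 0.5 0")

```text
t: 16.2
tcp_pos: [0.572, 0.0959, 0.2132]
tool_rot: [0.024, 1.0, -0.0, 0.001]
force: [-0.7, 0.3, 14.0]
finger_gap: 0.113
gripper_force: 54.0
```

It bottoms at TCP z = 0.2132, about 10.4 mm pressed, with 14 N. I'll ease off slightly and start the clockwise turn.

Call:
step_arm(targets="0 0 -0.4 0; 0 0 -0.4 3; 0 0 -0.4 6; 0 0 -0.4 9; 0 0 -0.4 12; 0 0 -0.4 15; 0 0 -0.4 18; 0 0 -0.4 20; 0 0 -0.4 20")

```text
t: 17.1
tcp_pos: [0.5722, 0.0964, 0.2132]
tool_rot: [0.198, 0.98, 0.001, 0.001]
force: [-0.1, 0.3, 12.4]
finger_gap: 0.113
gripper_force: 53.6
```

```bash
python3 - <<'E'
from h import *
s=manip.sense();print(s["t"],s["tcp_pos"],s["force"],s["ft_torque"],shift([0,0,0])[1])
E
```

```text
17.1 [0.57216139 0.0963828  0.21324914] [-0.14521514  0.30266593 12.43218935] [ 0.13295928  0.09551702 -0.05112118] 157.22
```

Turning freely at 0.05 N m. Continue.

Call:
step_arm(targets="0 0 0 5; 0 0 0 10; 0 0 0 15; 0 0 0 20; 0 0 0 25; 0 0 0 30; 0 0 0 35; 0 0 0 40; 0 0 0 45; 0 0 0 50; 0 0 0 50")

```text
t: 18.2
tcp_pos: [0.573, 0.0972, 0.2132]
tool_rot: [0.594, 0.805, 0.002, 0.001]
force: [2.0, 2.9, 10.5]
finger_gap: 0.113
gripper_force: 53.4
```

Call:
step_arm(targets="0 0 0 3; 0 0 0 6; 0 0 0 9; 0 0 0 12; 0 0 0 15; 0 0 0 17; 0 0 0 17")

```text
t: 18.9
tcp_pos: [0.5734, 0.0972, 0.2133]
tool_rot: [0.706, 0.708, 0.003, 0.001]
force: [3.0, 2.6, 9.7]
finger_gap: 0.109
gripper_force: 53.4
```

```bash
python3 - <<'E'
from h import *
s=manip.sense();print(s["t"],s["tcp_pos"],s["force"],s["ft_torque"],shift([0,0,0])[1],s["q"])
E
```

```text
18.9 [0.57340949 0.09719389 0.21326243] [2.95085457 2.64109782 9.74706355] [ 0.49448366 -0.31898601 -0.08547837] 90.2 [-0.02542786  0.48819457  1.56759569  0.00283308  1.08031853 -0.03016956]
```

About 4° to go, and a little sideways load has built up. I'll ease that while finishing the turn.

Call:
step_arm(targets="0.3 0.3 0 0; 0.6 0.6 0 1; 0.6 0.6 0 2; 0.6 0.6 0 3; 0.6 0.6 0 4; 0.6 0.6 0 4")

```text
t: 19.5
tcp_pos: [0.5735, 0.0972, 0.2133]
tool_rot: [0.73, 0.683, 0.002, 0.001]
force: [1.5, 2.4, 10.6]
finger_gap: 0.115
gripper_force: 53.5
```

```bash
python3 - <<'E'
from h import *
s=manip.sense();print(s["t"],s["tcp_pos"],s["force"],s["ft_torque"],shift([0,0,0])[1])
E
```

```text
19.5 [0.57353428 0.09724111 0.21325229] [ 1.52380416  2.37486947 10.62012927] [ 0.28724161 -0.21928609 -0.04842838] 86.23
```

The knob is at about 90° with only friction torque. One more degree, then let it up slowly into the groove.

Call:
step_arm(targets="0.4 0.2 0 1; 0.4 0.2 -0.5 1; 0.4 0.2 -1 1; 0.4 0.2 -1.5 1; 0.4 0.2 -2 1; 0.4 0.2 -2.5 1; 0.4 0.2 -2.5 1")

```text
t: 20.2
tcp_pos: [0.5735, 0.0973, 0.2152]
tool_rot: [0.736, 0.677, 0.002, 0.001]
force: [2.3, 1.3, 7.2]
finger_gap: 0.115
gripper_force: 53.0
```

Call:
step_arm(targets="0 0 -0.5 0; 0 0 -1 0; 0 0 -1 0")

```text
t: 20.5
tcp_pos: [0.5736, 0.0973, 0.216]
tool_rot: [0.736, 0.677, 0.002, 0.001]
force: [2.7, 1.0, 6.4]
finger_gap: 0.117
gripper_force: 53.0
```

Call:
step_arm(targets="0 0 -0.5 0; 0 0 -0.5 0")

```text
t: 20.7
tcp_pos: [0.5736, 0.0973, 0.2165]
tool_rot: [0.736, 0.677, 0.002, 0.001]
force: [2.4, 1.2, 7.5]
finger_gap: 0.11
gripper_force: 52.9
```

Call:
step_arm(targets="0 0 -0.5 0; 0 0 -0.5 0")

```text
t: 20.9
tcp_pos: [0.5735, 0.0973, 0.2169]
tool_rot: [0.736, 0.677, 0.002, 0.001]
force: [2.1, 1.0, 6.2]
finger_gap: 0.115
gripper_force: 52.9
```

```bash
python3 - <<'E'
from h import *
s=manip.sense();print(s["t"],s["tcp_pos"],s["force"],s["ft_torque"],shift([0,0,0])[1])
E
```

```text
20.9 [0.57353635 0.09727339 0.216908  ] [2.13795544 1.02438874 6.2242554 ] [ 0.11026306 -0.34824069 -0.00940495] 85.24
```

Call:
step_arm(targets="0 0 -0.5 0; 0 0 -0.5 0")

```text
t: 21.1
tcp_pos: [0.5735, 0.0973, 0.2171]
tool_rot: [0.736, 0.677, 0.001, 0.001]
force: [3.6, 1.8, 4.7]
finger_gap: 0.115
gripper_force: 52.7
```

Call:
step_arm(targets="0 0 -0.5 0; 0 0 -0.5 0")

```text
t: 21.3
tcp_pos: [0.5735, 0.0972, 0.2172]
tool_rot: [0.736, 0.677, 0.001, 0.001]
force: [5.9, 1.3, 2.4]
finger_gap: 0.112
gripper_force: 52.4
```

Caught: the force falls while the knob stays at z = 0.2172, which is 4 mm above the bottom. I'll relieve the side load and let go.

Call:
step_arm(targets="0.2 0.5 0.3 0; 0.3 1 0.3 0; 0.3 1 0.3 0")

```text
t: 21.6
tcp_pos: [0.5735, 0.0973, 0.217]
tool_rot: [0.736, 0.677, 0.0, 0.0]
force: [3.1, 2.2, 6.7]
finger_gap: 0.111
gripper_force: 52.8
```

Call:
step_arm(targets="0 0 0 0; 0 0 0 0; 0 0 0 0; 0 0 0 0; 0 0 0 0", gripper=0)

```text
t: 22.1
tcp_pos: [0.5727, 0.0971, 0.2163]
tool_rot: [0.736, 0.677, -0.001, -0.0]
force: [0.1, -0.4, -0.5]
finger_gap: 0.947
gripper_force: 0.0
```

Call:
step_arm(targets="0 0 -10 0; 0 0 -30 0; 0 0 -60 0; 0 0 -90 0; 0 0 -120 0; 0 0 -120 0; 0 0 -120 0; 0 0 -120 0")

```text
t: 22.9
tcp_pos: [0.5724, 0.0972, 0.3359]
tool_rot: [0.736, 0.677, -0.001, -0.001]
force: [-0.8, 0.2, -0.1]
finger_gap: 1.0
gripper_force: 0.0
```

```bash
python3 - <<'E'
from h import *
s=manip.sense();print(s["t"],s["tcp_pos"],s["force"])
w=cam("wrist");im=snap("wrist","w6.png")[:,:,::-1].copy()
hsv=cv2.cvtColor(im,cv2.COLOR_BGR2HSV)
y=((abs(hsv[...,0].astype(int)-27)<6)&(hsv[...,1]>120)&(hsv[...,2]>100)).astype(np.uint8);m=np.zeros_like(y);m[120:330,200:440]=y[120:330,200:440]
n,l,st,ce=cv2.connectedComponentsWithStats(m);i=1+st[1:,4].argmax();print(st[i],ce[i])
P=np.array([at_z(w,p,.236)[:2] for p in np.argwhere(l==i)[:,::-1].astype(float)]);print("wing",cv2.minAreaRect((P*1000).astype(np.float32)))
E
```

```text
22.9 [0.57239826 0.09717459 0.33588843] [-0.78559046  0.24592705 -0.1241122 ]
[315 211  15  57 833] [322.03481393 238.80312125]
wing ((573.65576171875, 95.93891906738281), (37.79566955566406, 9.265975952148438), 85.60574340820312)
```

View pics/w6.png

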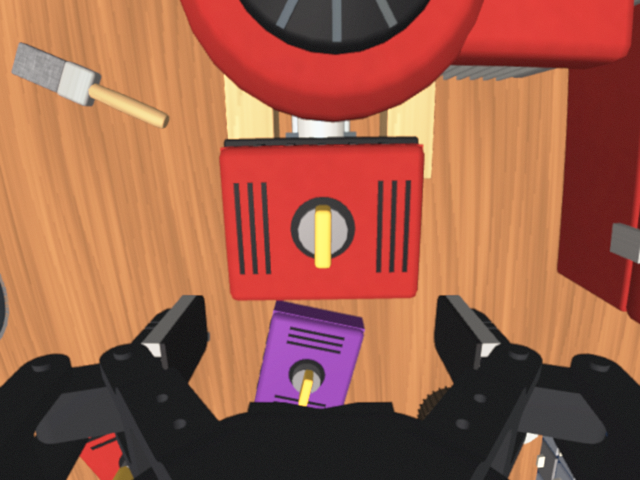

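The wing stands at (322,239), across the cover's long side at about 90°. The cover sits square on the base and the gripper is clear, so I'll hand in.

```bash
python3 -c "
from station import manip
print(manip.sign_off())"
```

```text
the job is handed in; nothing more can be done
None
```

The small red cover is on the air-cleaner base, flush by contact height and pictures. Its knob was pressed to the bottom at about 14 N, turned about 90° clockwise and caught. I let go and handed the job in at about 23 s; the hand-in returned no verdict.

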